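# Seat the drill plate on its hidden pins and hold it down

### The arm

A 6-joint arm with a two-finger parallel gripper is mounted at the origin on a cart in front of the work surface, level with it; the furniture and walls round the work are solid. World frame = base frame: x ahead of the robot, y to its left, z up, the work surface at z = 0. Lengths are in m, angles in rad, forces in N, time in s.
With the tool pointing down it reaches from about 0.4 to 0.825 m from the base axis. Payload 7 kg.
Tool frame: the origin (TCP) lies midway between the tips of the shut fingers; the grasp point (between the pads) lies 19 mm behind it; z points along the fingers, y is the line along which they close (so a half turn about z gives the same grasp; the last joint's range is limited). The gripper opens to 88 mm and grips with 3 to 60 N. Pads are 19 mm wide; open, the fingers measure 130 mm over their backs; the gripper's body (78 mm by 193 mm) begins 47 mm behind the grasp point.
Start: joints at [1.44, 0.359, 0.012, 0, -1.224, -0.288], TCP at [0.275, 0.617, 0.227] pointing down, gripper open.
Joint ranges: [-3.07, 3.07], [-1.43, 2.12], [-1.02, 1.25], [-3.03, 1.67], [-3.05, -0], [-3.03, 3.03]. Speed limits (rad/s): [2.39, 2.39, 3.01, 3.14, 3.14, 3.14].

### API

Orientations are given as [roll, pitch, yaw] about the fixed x, y, z axes, in that order (R = Rz(yaw) Ry(pitch) Rx(roll)).
In Python, from station import get_state, grab_frame, calibration, job_done, boxes_of, regions_of, spot_point gives the robot as it stands. The module is installed in compiled form; this text tells all that it offers.
- The arm moves only by the tool arm_command, never from a script. Its argument "commands" is a list of rows, each an object of numbers: "tx", "ty", "tz": the shift along the tool's x, y, z each as a share of 25 cm, from -1 to 1; "twist": the turn about the tool's z as a share of 180 degrees, from -1 to 1. A call has exactly 8 rows; each row is the pose to reach, as a shift and turn from the pose commanded when the call began, along the tool's axes at that moment, turning the shorter way round; what a row does not reach only later rows make up. A row lasts 1/12 s, in which the tool goes at most 41.7 mm and 7.16 degrees, less where a joint would pass 70% of its speed; a pose out of reach is approached as far as the arm can. A call with a number of a shift or a turn outside -1 to 1 is refused whole. A call with a gripper value outside its range is refused whole. "claw" is the opening, from 0 (shut) to 1 (fully open), set as the call begins (left out, the last holds). The fingers move at their own pace and stop on an object; "grip_force" is the grip in N (left out, the last holds). Time passes only in rows, so rows that repeat a pose let the fingers close, or fill a call up. It gives the time, the measured TCP pose, the force, the opening and the grip force at its end, in the units of the state.
- get_state(): the state, without advancing time (a new reading comes with each control period).
- grab_frame(name): name is "scene" or "side" or "wrist"; returns the picture (420x560x3 uint8, red, green, blue); there is no depth.
- calibration(name): a dict with "camera_matrix" (3x3 intrinsics, pixels), "k1" (the pictures are not rectified: a ray, as slopes to the right and down, at radius r is drawn at 1 + k1 r^2 times it, then the intrinsics apply), "extrinsics" (4x4, takes a point from camera to world coordinates). Camera axes: x right, y down, z forward; pixel columns grow to the right and rows downward; lengths in m; the calibration is good to about 2 mm. A picture is of the moment at which its call begins: read the wrist's pose just before it. calibration takes no time and is no camera call; for the wrist camera it gives the pose at the moment of the call.
- job_done(): hands the job in; it is judged then, once.
Trained networks look in the newest picture that a camera, given by its name, has taken for a name from the list of things; names that differ only in an ending like _2 or _b are one class to them, and where a whole thing is asked for, a point or a joint stands for the part that bears it (a point fixed in the world has none). Each returns a list of dicts, best first, with "score" (0 to 1); they miss things now and then, are a little off and sometimes report something else, mostly with a low value. They report only what shows in the picture. A call takes as long as a camera call.
- boxes_of(query, camera): "rect" ([left, top, right, bottom] in pixels, round what is visible of it).
- regions_of(query, camera): "region" (420x560 bool, what is visible of it) and "rect" ([left, top, right, bottom] in pixels, round what is visible of it).
- spot_point(query, camera): "uv" ([column, row] in pixels: a listed point, or the origin of a listed thing).
The state is a dict: "t": time; "q": joint angles; "qd": joint speeds; "joint_efforts": joint torques, N m; "eef_pos": TCP position; "ee_rot": TCP orientation; "force": force on the tool from outside, world axes, zero at the start; "moment": the same for the moment, N m; "width": finger opening in m; "gripper_force": force on a finger pad.
Only numpy, scipy, OpenCV 4.12 (cv2) and the standard library are available. Lean on these libraries where they do the work, as an engineer would, in place of code of your own. Each camera call takes 0.05 s, during which the arm holds its last target. There are 200 camera calls.

### The job

Pick up the drill plate by its handle, rest it on top of the two locating pins between the guide strips of the drill jig base, and slide it along until it drops over the pins, which it hides from you. Then press it fully down against the springs, flush on the base, and finish while still gripping the handle and holding the plate down. Leave the other things on the table where they are.

Things in the scene. Friction and masses are not known exactly. Their poses are not given: they have to be found in the camera images.
- jig_cover: the loose drill plate (jig cover), a flat aluminium plate 190 long (own x) x 78 wide (own y) x 15 mm thick, about 0.45 kg, with four drill bushes and a black bridge handle on top. Origin: centre of its underside; z up. It works either way round (half turn about z).
- handle (a point): middle of the plate's handle, a bar along the plate's x, 74 long, 18 wide (y) and 20 mm high, on two posts; this point is 48 mm above the plate's underside, over its centre. Grip it from above, fingers closing along the plate's y.
- slot_a (a point): middle of the mouth of one of the two blind slots for the pins in the plate's underside, unseen from above: on the plate's centre line, 48 mm from its centre towards its -x end; 18 mm along the plate's x, 22 mm along y, 12 mm deep.
- slot_b (a point): the same for the other slot, 48 mm from the plate's centre towards its +x end
- jig_base: the fixed drill jig base, a dark steel slab 240 long (own x) x 114 wide (own y) x 20 mm thick. Origin: centre of its underside; z up. Two steel guide strips run along x on its upper face, inner faces 84 mm apart, flared outward at the top, reaching 44 mm above the origin; both ends are open.
- floor (a point): middle of the base's flat upper face, 20 mm above its origin, on which the plate finally lies flush. Two spring plungers between the pins stick up 4 mm: the dropped plate rests on them. Pressing it flush takes about 13 N, its own weight of 3.5 to 5.3 N included; unheld it rises again.
- pin_line (a point): middle of the line, along the base's x, on which the tops of the two fixed locating pins lie, 10 mm above the floor. The pins are not listed: they stand 96 mm apart, the middle between them anywhere from 18 mm before to 18 mm beyond this point. Pins 14 mm across, tapered tips 8 mm. A plate whose centre is within 25 mm of this point along x rides on both.
- nut: bystander, to be left alone: steel hex nut, 30 mm across, 16 mm high; origin at the centre of its underside as it stands or lies
- bolt: bystander, to be left alone: hex bolt on its side, 59 mm long; origin at the centre of its underside as it stands or lies
- pen: bystander, to be left alone: marker pen lying, 134 mm long; origin at the centre of its underside as it stands or lies
- tape_measure: bystander, to be left alone: tape measure standing, 88 mm long, 66 mm high; origin at the centre of its underside as it stands or lies
- duct_tape: bystander, to be left alone: roll of tape lying flat, 105 mm across, 48 mm high; origin at the centre of its underside as it stands or lies
- pliers: bystander, to be left alone: pliers lying flat, 181 mm long; origin at the centre of its underside as it stands or lies

How it is judged:
By the outcome, as a careful person would: the job done as asked, in the order asked, and still so for the second after the job is handed in, while the arm keeps its last pose, push and grip.
It also fails if it takes over 72 s, if anything falls off the work surface, if the arm or the gripper's body presses on something with over 40 N, if the wrist force passes 120 N, or if a joint passes its speed limit or range.

## Working session

There is one attempt and no reset: what is moved stays moved. The work goes in short steps, Python scripts to look and compute and a tool call to move; the robot and the scene stay as the last step left them, time stands still between calls to the robot, and variables do not carry over. Pictures are saved under pics/ and viewed, at most 10 in all, crops included, and the job is handed in when it is done.

Besides the shell and the picture viewer there is one more tool, called after "Request:" in YAML: its name, and indented under it one key for each argument. arm_command: Moves the arm, as the interface text tells. Shift numbers are shares of 25 cm and turn numbers shares of 180 degrees, none past 1 either way. Its arguments: {"type":"object","properties":{"commands":{"type":"array"},"claw":{"type":"number"},"grip_force":{"type":"number"}},"required":["commands"]}

```bash
mkdir -p pics; cat > h.py <<'E'
import numpy as np, cv2
from station import *
def ray(uv,cam):
    c=calibration(cam);K=np.array(c["camera_matrix"],float);T=np.array(c["extrinsics"])
    d=np.array([c["k1"],0,0,0,0],float)
    p=cv2.undistortPoints(np.array([[uv]],float),K,d)[0,0]
    return T[:3,3],T[:3,:3]@np.array([p[0],p[1],1.])
def at_z(uv,cam,z):
    o,r=ray(uv,cam);return o+r*(z-o[2])/r[2]
def tri(obs):
    A=np.zeros((3,3));b=np.zeros(3)
    for uv,cam in obs:
        o,r=ray(uv,cam);r=r/np.linalg.norm(r);P=np.eye(3)-np.outer(r,r);A+=P;b+=P@o
    return np.linalg.solve(A,b)
def proj(X,cam):
    c=calibration(cam);T=np.linalg.inv(np.array(c["extrinsics"]))
    p=T[:3,:3]@np.array(X)+T[:3,3]
    s=p[:2]/p[2];s=s*(1+c["k1"]*(s@s));K=np.array(c["camera_matrix"]);return K[:2,:2]@s+K[:2,2]
E
python3 - <<'E'
from h import *
np.set_printoptions(precision=4,suppress=True)
ims=[]
for c in ["scene","side","wrist"]:
    im=grab_frame(c);ims.append(im);cv2.imwrite(f"pics/{c}0.png",im[:,:,::-1])
    for q,z in [("handle",.048),("jig_cover",0),("jig_base",0),("floor",.02),("pin_line",.03),("slot_a",0)]:
        for s in spot_point(q,c)[:2]: print(c,q,round(s["score"],2),np.round(s["uv"]),at_z(s["uv"],c,z))
cv2.imwrite("pics/all0.png",cv2.resize(np.vstack([np.hstack(ims[:2]),np.hstack([ims[2],ims[2]*0])])[:,:,::-1],(800,600)))
print(get_state())
E
```

```text
scene handle 0.65 [265. 246.] [ 0.4726 -0.1651  0.048 ]
scene jig_cover 0.8 [261. 261.] [ 0.4638 -0.1572  0.    ]
scene jig_base 0.64 [216. 208.] [0.4688 0.1872 0.    ]
scene jig_base 0.53 [264. 261.] [ 0.4711 -0.1618  0.    ]
scene floor 0.72 [215. 206.] [0.4572 0.1656 0.02  ]
scene floor 0.19 [294. 339.] [ 0.3906 -0.4533  0.02  ]
scene pin_line 0.93 [217. 197.] [0.4778 0.2032 0.03  ]
scene slot_a 0.68 [281. 252.] [ 0.5307 -0.1457  0.    ]
scene slot_a 0.59 [253. 270.] [ 0.4283 -0.1843  0.    ]
side handle 0.92 [306. 191.] [ 0.4731 -0.1443  0.048 ]
side handle 0.47 [293. 203.] [ 0.5165 -0.052   0.048 ]
side jig_cover 0.73 [303. 203.] [ 0.4833 -0.147   0.    ]
side jig_cover 0.42 [320. 198.] [ 0.4231 -0.1878  0.    ]
side jig_base 0.74 [306. 255.] [0.4709 0.1786 0.    ]
side jig_base 0.37 [278. 169.] [ 0.5928 -0.4531 -0.    ]
side floor 0.67 [276. 172.] [ 0.5974 -0.3768  0.02  ]
side floor 0.66 [307. 252.] [0.4677 0.1944 0.02  ]
side pin_line 0.77 [306. 249.] [0.4699 0.1914 0.03  ]
side slot_a 0.76 [294. 203.] [ 0.5153 -0.1457  0.    ]
side slot_a 0.63 [319. 196.] [ 0.4251 -0.2001  0.    ]
{'t': 1.05, 'q': array([ 1.4401,  0.3586,  0.0119, -0.    , -1.2241, -0.2881]), 'qd': array([ 0.0006, -0.0014, -0.0015,  0.0005,  0.0004, -0.0001]), 'joint_efforts': array([ -0.0014, -58.2395,  29.3309,   7.0023,   0.0127,  -0.    ]), 'eef_pos': array([0.2745, 0.6166, 0.2266]), 'ee_rot': array([-3.1416,  0.    , -0.4188]), 'force': array([ 0.4462, -0.854 ,  0.3501]), 'moment': array([-0.026 ,  0.0411,  0.0234]), 'gripper_force': 0.0, 'width': 0.08773873987007764}
```

View pics/all0.png

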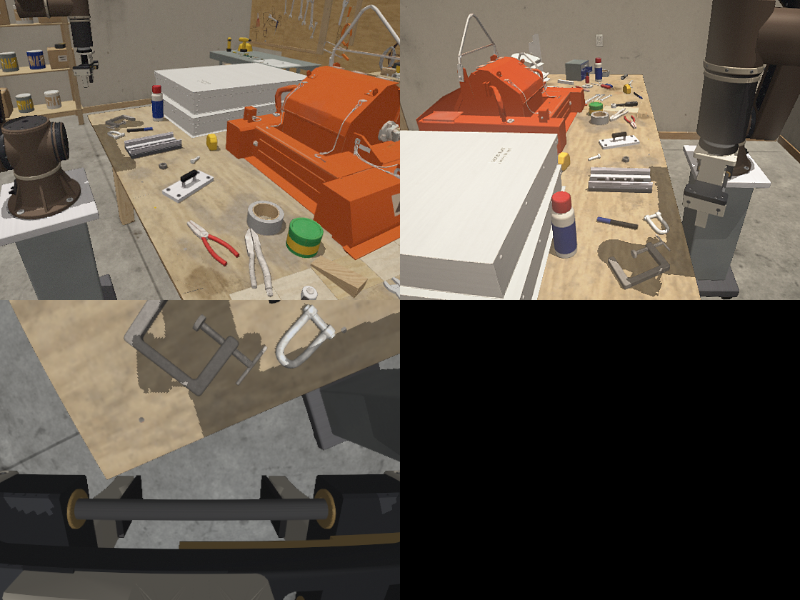

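Request:
arm_command:
  commands:
    - {"tx": 0.06,"ty": 0.05,"tz": -0.03,"twist": -0.02}
    - {"tx": 0.16,"ty": 0.15,"tz": -0.08,"twist": -0.04}
    - {"tx": 0.28,"ty": 0.26,"tz": -0.12,"twist": -0.06}
    - {"tx": 0.4,"ty": 0.37,"tz": -0.12,"twist": -0.08}
    - {"tx": 0.52,"ty": 0.48,"tz": -0.12,"twist": -0.1}
    - {"tx": 0.62,"ty": 0.58,"tz": -0.12,"twist": -0.12}
    - {"tx": 0.7,"ty": 0.65,"tz": -0.12,"twist": -0.133}
    - {"tx": 0.7,"ty": 0.65,"tz": -0.12,"twist": -0.133}

```text
t: 1.72
eef_pos: [0.3694, 0.3931, 0.2574]
ee_rot: [-3.141, -0.0, -0.001]
force: [-0.9, 0.3, 1.2]
width: 0.0878
gripper_force: 0.0
```

Request:
arm_command:
  commands:
    - {"tx": 0.02,"ty": 0.06}
    - {"tx": 0.07,"ty": 0.18}
    - {"tx": 0.12,"ty": 0.32}
    - {"tx": 0.17,"ty": 0.46}
    - {"tx": 0.22,"ty": 0.6}
    - {"tx": 0.26,"ty": 0.72}
    - {"tx": 0.28,"ty": 0.8}
    - {"tx": 0.28,"ty": 0.8}

```text
invalid input
```

```bash
cat >> h.py <<'E'
np.set_printoptions(precision=4,suppress=True)
def go(pos,yaw=None):
    s=get_state();y0=s["ee_rot"][2];d=np.array(pos)-s["eef_pos"]
    t=[d[0]*np.cos(y0)+d[1]*np.sin(y0),d[0]*np.sin(y0)-d[1]*np.cos(y0),-d[2]]
    w=0 if yaw is None else -((yaw-y0+np.pi/2)%np.pi-np.pi/2)/np.pi
    print("tx ty tz twist",np.round(np.array(t)/.25,4),round(w,4))
E
python3 - <<'E'
from h import *
s=get_state();print(s["t"],s["eef_pos"],s["ee_rot"],s["force"],s["q"])
c="wrist";im=grab_frame(c);cv2.imwrite("pics/w1.png",im[:,:,::-1])
print(calibration(c)["extrinsics"])
for q,z in [("handle",.048),("jig_base",0),("floor",.02),("pin_line",.03)]:
    for p in spot_point(q,c)[:2]: print(c,q,round(p["score"],2),np.round(p["uv"]),at_z(p["uv"],c,z))
E
```

```text
1.7167 [0.3694 0.3931 0.2574] [-3.141  -0.0003 -0.0009] [-0.8747  0.3282  1.154 ] [ 1.1801  0.1152 -0.2393  0.0001 -1.2156  0.3898]
[[-0.0026 -0.962  -0.2732  0.4425]
 [-1.      0.0021  0.0023  0.3957]
 [-0.0016  0.2732 -0.962   0.4163]
 [ 0.      0.      0.      1.    ]]
wrist jig_base 0.6 [442.  97.] [0.4686 0.1997 0.    ]
wrist floor 0.62 [455.  96.] [0.4678 0.1943 0.02  ]
wrist pin_line 0.7 [456. 100.] [0.4629 0.1982 0.03  ]
```

View pics/w1.png

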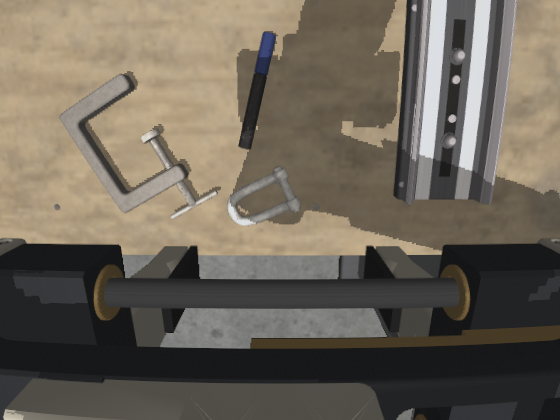

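Request:
arm_command:
  commands:
    - {"tx": 0.02,"ty": 0.06,"tz": 0,"twist": 0}
    - {"tx": 0.07,"ty": 0.18,"tz": 0,"twist": 0}
    - {"tx": 0.12,"ty": 0.32,"tz": 0,"twist": 0}
    - {"tx": 0.17,"ty": 0.46,"tz": 0,"twist": 0}
    - {"tx": 0.22,"ty": 0.6,"tz": 0,"twist": 0}
    - {"tx": 0.26,"ty": 0.72,"tz": 0,"twist": 0}
    - {"tx": 0.28,"ty": 0.77,"tz": 0,"twist": 0}
    - {"tx": 0.28,"ty": 0.77,"tz": 0,"twist": 0}

```text
t: 2.63
eef_pos: [0.4385, 0.2024, 0.2565]
ee_rot: [3.141, 0.0, -0.003]
force: [0.4, 0.3, -0.2]
width: 0.0875
gripper_force: 0.0
```

```bash
python3 - <<'E'
from h import *
s=get_state();print(s["t"],s["eef_pos"],s["ee_rot"],s["force"],s["q"])
c="wrist";im=grab_frame(c);cv2.imwrite("pics/w2.png",im[:,:,::-1])
print(calibration(c))
for q,z in [("handle",.048),("jig_base",0),("floor",.02),("pin_line",.03)]:
    for p in spot_point(q,c)[:2]: print(c,q,round(p["score"],2),np.round(p["uv"]),at_z(p["uv"],c,z))
E
```

```text
2.6333 [0.4385 0.2024 0.2565] [ 3.1411  0.0002 -0.0028] [ 0.3889  0.3186 -0.2405] [ 0.841   0.0174 -0.3483  0.0002 -1.2056  0.727 ]
{'camera_matrix': array([[327.8644,   0.    , 281.3036],
       [  0.    , 327.8644, 209.9936],
       [  0.    ,   0.    ,   1.    ]]), 'k1': -0.07529255049167578, 'extrinsics': array([[-0.0022, -0.9618, -0.2738,  0.5118],
       [-1.    ,  0.002 ,  0.0009,  0.2046],
       [-0.0003,  0.2738, -0.9618,  0.4154],
       [ 0.    ,  0.    ,  0.    ,  1.    ]])}
wrist jig_base 0.88 [287. 154.] [0.4672 0.1989 0.    ]
wrist floor 0.86 [292. 158.] [0.4644 0.1934 0.02  ]
wrist pin_line 0.79 [291. 158.] [0.4652 0.1952 0.03  ]
```

View pics/w2.png

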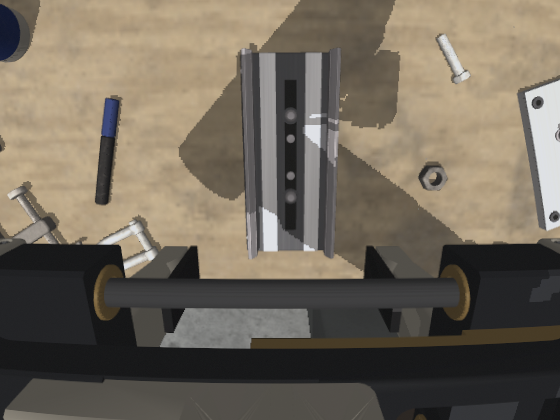

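```bash
python3 - <<'E'
from h import *
c="wrist"
for n,uv,z in [("pin+",(291,114.5),.03),("pin-",(290,197),.03),("pl+",(290.5,139),.024),("pl-",(290.5,176),.024),("TL",(245,52),.044),("TR",(338,52),.044),("BL",(251,255),.044),("BR",(333,255),.044),("slabTL",(262,53),.02),("slabTR",(325,53),.02),("slabBL",(263,250),.02),("slabBR",(322,250),.02),("hole",(538,102),.015),("hole2",(554,216),.015)]:
    print(n,at_z(uv,c,z))
im=cv2.imread("pics/w2.png")[30:280,210:370];cv2.imwrite("pics/w2c.png",cv2.resize(im,None,fx=2.4,fy=2.4,interpolation=cv2.INTER_CUBIC))
E
```

```text
pin+ [0.5144 0.1957 0.03  ]
pin- [0.418  0.1961 0.03  ]
pl+ [0.4865 0.1959 0.024 ]
pl- [0.4426 0.1955 0.024 ]
TL [0.5786 0.2449 0.044 ]
TR [0.5789 0.1469 0.044 ]
BL [0.3482 0.2438 0.044 ]
BR [0.3482 0.143  0.044 ]
slabTL [0.5818 0.2283 0.02  ]
slabTR [0.582  0.1577 0.02  ]
slabBL [0.3447 0.2304 0.02  ]
slabBR [0.3447 0.1536 0.02  ]
hole [ 0.5357 -0.1089  0.015 ]
hole2 [ 0.3892 -0.1631  0.015 ]
```

View pics/w2c.png

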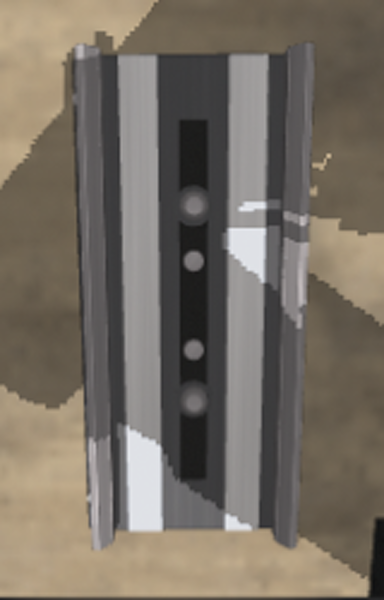

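Request:
arm_command:
  commands:
    - {"tx": 0,"ty": 0.06,"tz": 0,"twist": 0}
    - {"tx": 0,"ty": 0.18,"tz": 0,"twist": 0}
    - {"tx": 0,"ty": 0.32,"tz": 0,"twist": 0}
    - {"tx": 0.01,"ty": 0.46,"tz": 0,"twist": 0}
    - {"tx": 0.01,"ty": 0.6,"tz": 0,"twist": 0}
    - {"tx": 0.01,"ty": 0.74,"tz": 0,"twist": 0}
    - {"tx": 0.01,"ty": 0.86,"tz": 0,"twist": 0}
    - {"tx": 0.01,"ty": 0.98,"tz": 0,"twist": 0}

```text
t: 3.55
eef_pos: [0.44, -0.0418, 0.2567]
ee_rot: [-3.141, -0.0, 0.0]
force: [0.1, -0.7, 0.2]
width: 0.0875
gripper_force: 0.0
```

Request:
arm_command:
  commands:
    - {"tx": 0,"ty": 0.12,"tz": 0,"twist": -0.02}
    - {"tx": 0,"ty": 0.22,"tz": 0,"twist": -0.05}
    - {"tx": 0.01,"ty": 0.32,"tz": 0,"twist": -0.08}
    - {"tx": 0.01,"ty": 0.41,"tz": 0,"twist": -0.1}
    - {"tx": 0.01,"ty": 0.47,"tz": 0,"twist": -0.11}
    - {"tx": 0.01,"ty": 0.5,"tz": 0,"twist": -0.11}
    - {"tx": 0.01,"ty": 0.5,"tz": 0,"twist": -0.11}
    - {"tx": 0.01,"ty": 0.5,"tz": 0,"twist": -0.11}

```text
t: 4.22
eef_pos: [0.4427, -0.1653, 0.2564]
ee_rot: [-3.141, 0.0, 0.343]
force: [0.3, -0.1, -0.2]
width: 0.0876
gripper_force: 0.0
```

```bash
python3 - <<'E'
from h import *
s=get_state();print(s["t"],s["eef_pos"],s["ee_rot"],s["force"],s["q"])
c="wrist";im=grab_frame(c);cv2.imwrite("pics/w3.png",im[:,:,::-1])
for q,z in [("handle",.048),("jig_cover",0)]:
    for p in spot_point(q,c)[:2]: print(c,q,round(p["score"],2),np.round(p["uv"]),at_z(p["uv"],c,z))
m=regions_of("jig_cover",c)[0];print(m["score"],m["rect"])
r=cv2.minAreaRect(np.argwhere(m["region"])[:,::-1].astype(np.float32));b=cv2.boxPoints(r)
P=np.array([at_z(p,c,.015) for p in b]);print(b,P,P.mean(0))
E
```

```text
4.2167 [ 0.4427 -0.1653  0.2564] [-3.1413  0.0003  0.3431] [ 0.2976 -0.0555 -0.2294] [ 0.0604 -0.0014 -0.3675 -0.0002 -1.2051  1.8536]
wrist handle 0.89 [284. 160.] [ 0.4688 -0.1576  0.048 ]
wrist jig_cover 0.61 [286. 157.] [ 0.4678 -0.1607  0.    ]
0.9 [251.5, 72.8, 321.1, 231.8]
[[253.  73.]
 [321.  73.]
 [321. 230.]
 [253. 230.]] [[ 0.5478 -0.0909  0.015 ]
 [ 0.5744 -0.1645  0.015 ]
 [ 0.3969 -0.2345  0.015 ]
 [ 0.367  -0.1518  0.015 ]] [ 0.4715 -0.1604  0.015 ]
```

View pics/w3.png

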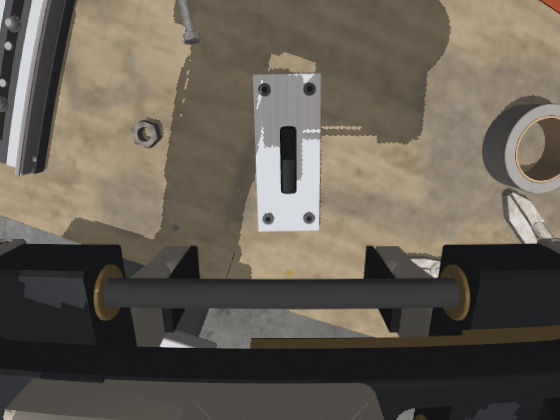

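```bash
python3 - <<'E'
from h import *
c="wrist"
P=np.array([at_z(p,c,.016) for p in [(265,89),(309.5,89),(309,218),(268,218)]]);print(P,P.mean(0))
a=P[0]-P[3];b=P[1]-P[2];print(np.arctan2(a[1],a[0]),np.arctan2(b[1],b[0]),np.linalg.norm(a))
H=np.array([at_z(p,c,.058) for p in [(288.5,126),(288.5,192)]]);d=H[0]-H[1];print(H,H.mean(0),np.arctan2(d[1],d[0]),np.linalg.norm(d))
C=np.array([at_z(p,c,.015) for p in [(253.5,74),(320.5,73),(319.5,231),(259,231)]]);print(C,C.mean(0));d=(C[0]+C[1]-C[2]-C[3])/2;print(np.arctan2(d[1],d[0]),np.linalg.norm(d))
go([.470,-.1595,.12],.37)
E
```

```text
[[ 0.5356 -0.1098  0.016 ]
 [ 0.5532 -0.1583  0.016 ]
 [ 0.407  -0.2138  0.016 ]
 [ 0.3893 -0.1646  0.016 ]] [ 0.4713 -0.1616  0.016 ]
0.358139020003133 0.36321157104868296 0.15626393079213716
[[ 0.5061 -0.1487  0.058 ]
 [ 0.4386 -0.1734  0.058 ]] [ 0.4724 -0.1611  0.058 ] 0.35146055243002433 0.07182158523290359
[[ 0.5469 -0.0918  0.015 ]
 [ 0.5742 -0.1639  0.015 ]
 [ 0.3949 -0.2332  0.015 ]
 [ 0.3684 -0.1595  0.015 ]] [ 0.4711 -0.1621  0.015 ]
0.3655557611279965 0.19154043214957886
tx ty tz twist [0.1093 0.0169 0.5466] -0.0078
```

Request:
arm_command:
  commands:
    - {"tx": 0.05,"ty": 0.01,"tz": 0.06,"twist": -0.005}
    - {"tx": 0.112,"ty": 0.024,"tz": 0.2,"twist": -0.0054}
    - {"tx": 0.112,"ty": 0.024,"tz": 0.35,"twist": -0.0054}
    - {"tx": 0.112,"ty": 0.024,"tz": 0.5,"twist": -0.0054}
    - {"tx": 0.112,"ty": 0.024,"tz": 0.63,"twist": -0.0054}
    - {"tx": 0.112,"ty": 0.024,"tz": 0.75,"twist": -0.0054}
    - {"tx": 0.112,"ty": 0.024,"tz": 0.84,"twist": -0.0054}
    - {"tx": 0.112,"ty": 0.024,"tz": 0.9,"twist": -0.0054}

```text
t: 5.08
eef_pos: [0.4699, -0.161, 0.0292]
ee_rot: [-3.141, 0.003, 0.362]
force: [0.1, -0.6, -0.6]
width: 0.0874
gripper_force: 0.0
```

Request:
arm_command:
  commands:
    - {"tx": 0,"ty": 0,"tz": 0,"twist": 0}
    - {"tx": 0,"ty": 0,"tz": 0,"twist": 0}
    - {"tx": 0,"ty": 0,"tz": 0,"twist": 0}
    - {"tx": 0,"ty": 0,"tz": 0,"twist": 0}
    - {"tx": 0,"ty": 0,"tz": 0,"twist": 0}
    - {"tx": 0,"ty": 0,"tz": 0,"twist": 0}
    - {"tx": 0,"ty": 0,"tz": 0,"twist": 0}
    - {"tx": 0,"ty": 0,"tz": 0,"twist": 0}
  claw: 0
  grip_force: 45

```text
t: 5.75
eef_pos: [0.4714, -0.1618, 0.032]
ee_rot: [3.141, -0.001, 0.362]
force: [-1.0, 0.6, 0.1]
width: 0.0401
gripper_force: 0.0
```

Request:
arm_command:
  commands:
    - {"tx": 0,"ty": 0,"tz": 0,"twist": 0}
    - {"tx": 0,"ty": 0,"tz": 0,"twist": 0}
    - {"tx": 0,"ty": 0,"tz": 0,"twist": 0}
    - {"tx": 0,"ty": 0,"tz": 0,"twist": 0}
    - {"tx": 0,"ty": 0,"tz": 0,"twist": 0}
    - {"tx": 0,"ty": 0,"tz": 0,"twist": 0}
    - {"tx": 0,"ty": 0,"tz": 0,"twist": 0}
    - {"tx": 0,"ty": 0,"tz": 0,"twist": 0}

```text
t: 6.42
eef_pos: [0.4712, -0.1618, 0.0316]
ee_rot: [3.141, -0.0, 0.362]
force: [0.4, -2.0, 0.9]
width: 0.0177
gripper_force: 45.0
```

Request:
arm_command:
  commands:
    - {"tx": 0,"ty": 0,"tz": -0.01,"twist": 0}
    - {"tx": 0,"ty": 0,"tz": -0.04,"twist": 0}
    - {"tx": 0,"ty": 0,"tz": -0.1,"twist": 0}
    - {"tx": 0,"ty": 0,"tz": -0.18,"twist": 0}
    - {"tx": 0,"ty": 0,"tz": -0.26,"twist": 0}
    - {"tx": 0,"ty": 0,"tz": -0.34,"twist": 0}
    - {"tx": 0,"ty": 0,"tz": -0.39,"twist": 0}
    - {"tx": 0,"ty": 0,"tz": -0.4,"twist": 0}

```text
t: 7.08
eef_pos: [0.4722, -0.1617, 0.1342]
ee_rot: [3.14, -0.004, 0.362]
force: [1.1, -0.4, -3.9]
width: 0.0178
gripper_force: 45.0
```

```bash
python3 - <<'E'
from h import *
s=get_state();print(s["t"],s["eef_pos"],s["ee_rot"],s["force"],s["moment"],s["width"],s["gripper_force"])
c="wrist";im=grab_frame(c);cv2.imwrite("pics/w4.png",im[:,:,::-1])
go([.451,.1957,.130],0)
E
```

```text
7.0833 [ 0.4722 -0.1617  0.1342] [ 3.1403 -0.0036  0.3619] [ 1.1146 -0.3623 -3.8524] [-0.0639 -0.1426 -0.0047] 0.017762386111620183 44.99920427799225
tx ty tz twist [ 0.4279 -1.3661  0.0129] 0.1151
```

View pics/w4.png

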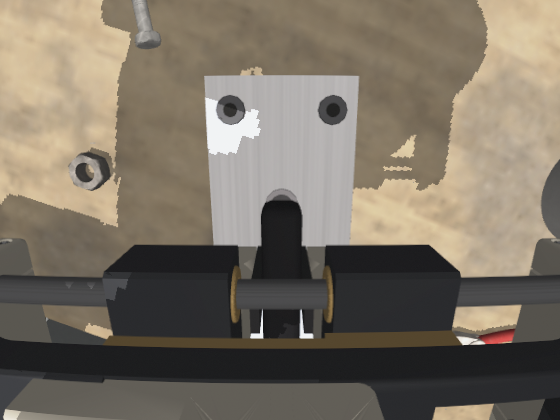

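Request:
arm_command:
  commands:
    - {"tx": 0.01,"ty": -0.04,"tz": 0,"twist": 0}
    - {"tx": 0.04,"ty": -0.12,"tz": 0,"twist": 0}
    - {"tx": 0.07,"ty": -0.23,"tz": 0,"twist": 0}
    - {"tx": 0.11,"ty": -0.36,"tz": 0,"twist": 0}
    - {"tx": 0.15,"ty": -0.49,"tz": 0,"twist": 0}
    - {"tx": 0.19,"ty": -0.62,"tz": 0,"twist": 0}
    - {"tx": 0.23,"ty": -0.73,"tz": 0,"twist": 0}
    - {"tx": 0.25,"ty": -0.8,"tz": 0,"twist": 0}

```text
t: 7.8
eef_pos: [0.4578, 0.05, 0.1304]
ee_rot: [-3.141, 0.002, 0.363]
force: [0.3, 0.5, -4.0]
width: 0.0174
gripper_force: 45.0
```

Request:
arm_command:
  commands:
    - {"tx": 0.02,"ty": -0.08,"tz": 0,"twist": 0.01}
    - {"tx": 0.05,"ty": -0.17,"tz": 0,"twist": 0.03}
    - {"tx": 0.08,"ty": -0.27,"tz": 0,"twist": 0.05}
    - {"tx": 0.11,"ty": -0.36,"tz": 0,"twist": 0.07}
    - {"tx": 0.14,"ty": -0.45,"tz": 0,"twist": 0.09}
    - {"tx": 0.16,"ty": -0.52,"tz": 0,"twist": 0.105}
    - {"tx": 0.175,"ty": -0.566,"tz": 0,"twist": 0.115}
    - {"tx": 0.175,"ty": -0.566,"tz": 0,"twist": 0.115}

```text
t: 8.47
eef_pos: [0.4488, 0.1972, 0.1302]
ee_rot: [3.141, 0.002, 0.0]
force: [0.2, 0.3, -3.8]
width: 0.0177
gripper_force: 45.0
```

```bash
python3 - <<'E'
from h import *
s=get_state();print(s["t"],s["eef_pos"],s["ee_rot"],s["force"],s["width"])
c="wrist";im=grab_frame(c);cv2.imwrite("pics/w5.png",im[:,:,::-1])
go([.452,.1955,.090],0)
E
```

```text
8.4667 [0.4488 0.1972 0.1302] [3.1406 0.0015 0.0004] [ 0.2399  0.3356 -3.8058] 0.01769553910250102
tx ty tz twist [0.0139 0.0018 0.1606] 0.0007
```

View pics/w5.png

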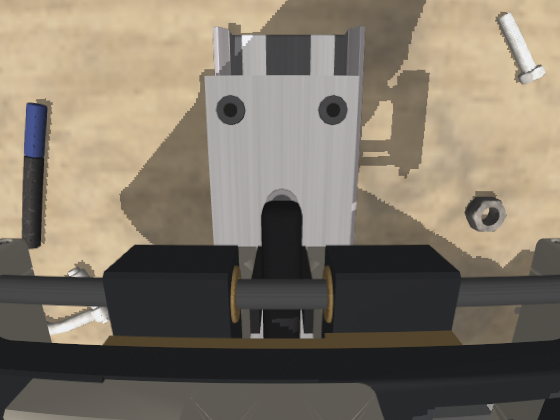

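```bash
python3 - <<'E'
from h import *
c="wrist";z=.1302-.0316+.015
for n,uv,zz in [("cL",(206,76.5),z),("cR",(359,75.5),z),("bL",(230.5,110),z),("bR",(333,109.5),z),("bl2",(213,245),z),("br2",(351,245),z),("stripL",(215,27),.044),("stripR",(363,27),.044),("slabL",(236,35),.02),("slabR",(335,35),.02)]: print(n,at_z(uv,c,zz))
im=cv2.imread("pics/w5.png")[15:125,190:380];cv2.imwrite("pics/w5c.png",cv2.resize(im,None,fx=4,fy=4,interpolation=cv2.INTER_CUBIC))
E
```

```text
cL [0.5422 0.2354 0.1136]
cR [0.5429 0.1581 0.1136]
bL [0.5256 0.2235 0.1136]
bR [0.526  0.1706 0.1136]
bl2 [0.451  0.2365 0.1136]
br2 [0.4511 0.1569 0.1136]
stripL [0.5826 0.2429 0.044 ]
stripR [0.5831 0.1412 0.044 ]
slabL [0.5826 0.2316 0.02  ]
slabR [0.5829 0.1567 0.02  ]
```

View pics/w5c.png

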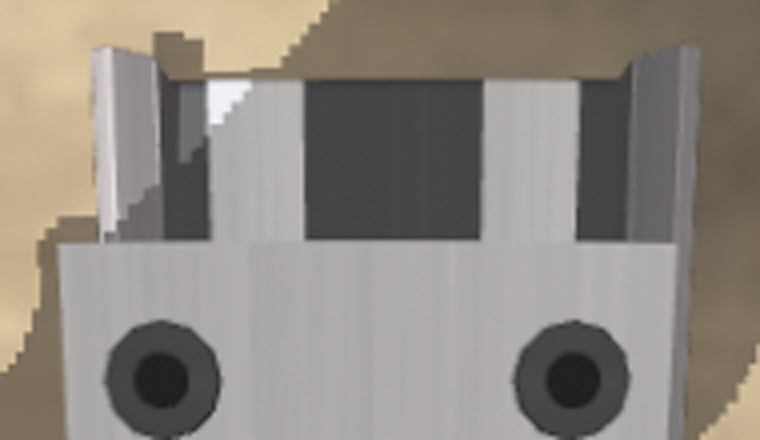

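```bash
python3 - <<'E'
from h import *
c="wrist";s=get_state();T0=calibration(c)["extrinsics"][:3,3];im=grab_frame(c);s1=get_state()
print(s["eef_pos"],s1["eef_pos"],s["ee_rot"],T0)
old=cv2.imread("pics/w5.png")[:,:,::-1]
print("diff",np.abs(im.astype(int)-old).mean())
g=cv2.cvtColor(im,cv2.COLOR_RGB2GRAY).astype(float)
z=s["eef_pos"][2]-.0166
def edges(row,a,b):
    p=g[row-2:row+3].mean(0);d=np.gradient(p);k=[i for i in range(a,b) if abs(d[i])>8 and abs(d[i])>=abs(d[i-1]) and abs(d[i])>abs(d[i+1])];return k
for row,zz in [(38,.02),(50,.02),(65,.02),(90,z),(110,z),(150,z)]:
    k=edges(row,195,375);print(row,[(i,round(float(g[row,i-3])),round(float(g[row,i+3])),round(at_z((i,row),c,zz)[1],4)) for i in k])
E
```

```text
[0.4485 0.1959 0.1302] [0.4485 0.1951 0.1303] [3.14   0.0021 0.0021] [0.5223 0.1975 0.2889]
diff 1.890687358276644
38 [(214, 194, 153, np.float64(0.2475)), (216, 195, 146, np.float64(0.246)), (228, 143, 70, np.float64(0.2369)), (233, 69, 110, np.float64(0.2331)), (240, 110, 240, np.float64(0.2278)), (248, 240, 222, np.float64(0.2217)), (251, 240, 179, np.float64(0.2194)), (264, 181, 70, np.float64(0.2096)), (309, 70, 174, np.float64(0.1755)), (333, 181, 68, np.float64(0.1573)), (346, 66, 97, np.float64(0.1474)), (358, 101, 121, np.float64(0.1383)), (363, 120, 98, np.float64(0.1344))]
50 [(210, 183, 192, np.float64(0.2509)), (212, 184, 206, np.float64(0.2494)), (217, 199, 147, np.float64(0.2455)), (226, 143, 71, np.float64(0.2386)), (228, 144, 69, np.float64(0.2371)), (233, 70, 110, np.float64(0.2333)), (238, 110, 156, np.float64(0.2295)), (240, 110, 172, np.float64(0.2279)), (264, 181, 70, np.float64(0.2096)), (309, 70, 174, np.float64(0.1754)), (333, 181, 69, np.float64(0.1571)), (345, 67, 97, np.float64(0.1479)), (357, 101, 121, np.float64(0.1386)), (362, 120, 97, np.float64(0.1348
[... 298 characters left out ...]
 (332, 181, 69, np.float64(0.1575)), (345, 67, 98, np.float64(0.1474)), (357, 102, 123, np.float64(0.1381)), (362, 121, 95, np.float64(0.1342))]
90 [(200, 187, 113, np.float64(0.238)), (205, 113, 170, np.float64(0.2354)), (358, 175, 101, np.float64(0.1573))]
110 [(206, 112, 170, np.float64(0.2354)), (216, 169, 70, np.float64(0.2302)), (223, 70, 33, np.float64(0.2266)), (237, 33, 72, np.float64(0.2193)), (245, 72, 175, np.float64(0.2152)), (318, 174, 73, np.float64(0.1776)), (326, 73, 33, np.float64(0.1734)), (339, 32, 72, np.float64(0.1667)), (347, 72, 172, np.float64(0.1625)), (357, 174, 104, np.float64(0.1573))]
150 [(208, 116, 170, np.float64(0.2354)), (355, 173, 100, np.float64(0.1572))]
```

Request:
arm_command:
  commands:
    - {"tx": 0.01,"ty": 0.007,"tz": 0.01,"twist": 0}
    - {"tx": 0.014,"ty": 0.007,"tz": 0.04,"twist": 0}
    - {"tx": 0.014,"ty": 0.007,"tz": 0.07,"twist": 0}
    - {"tx": 0.014,"ty": 0.007,"tz": 0.1,"twist": 0}
    - {"tx": 0.014,"ty": 0.007,"tz": 0.13,"twist": 0}
    - {"tx": 0.014,"ty": 0.007,"tz": 0.155,"twist": 0}
    - {"tx": 0.014,"ty": 0.007,"tz": 0.17,"twist": 0}
    - {"tx": 0.014,"ty": 0.007,"tz": 0.17,"twist": 0}

```text
t: 9.23
eef_pos: [0.4527, 0.193, 0.0879]
ee_rot: [3.14, 0.001, 0.0]
force: [-0.6, 0.6, -3.4]
width: 0.0178
gripper_force: 45.0
```

```bash
cat >> h.py <<'E'
def avg(n=8):
    S=[]
    for i in range(n):
        im=grab_frame("wrist");s=get_state();S.append(np.r_[s["eef_pos"],s["ee_rot"][2],s["force"],s["t"]])
    return im,np.array(S)
E
python3 - <<'E'
from h import *
im,S=avg();print(S.mean(0),S.std(0));cv2.imwrite("pics/w6.png",im[:,:,::-1])
cv2.imwrite("pics/w6c.png",cv2.resize(im[0:130,180:390,::-1],None,fx=3.8,fy=3.8,interpolation=cv2.INTER_CUBIC))
E
```

```text
[ 0.4534  0.1936  0.0892  0.0004 -0.0502  0.1969 -3.6642  9.4583] [0.0001 0.0002 0.0003 0.     0.2117 0.5523 0.5888 0.1146]
```

View pics/w6c.png

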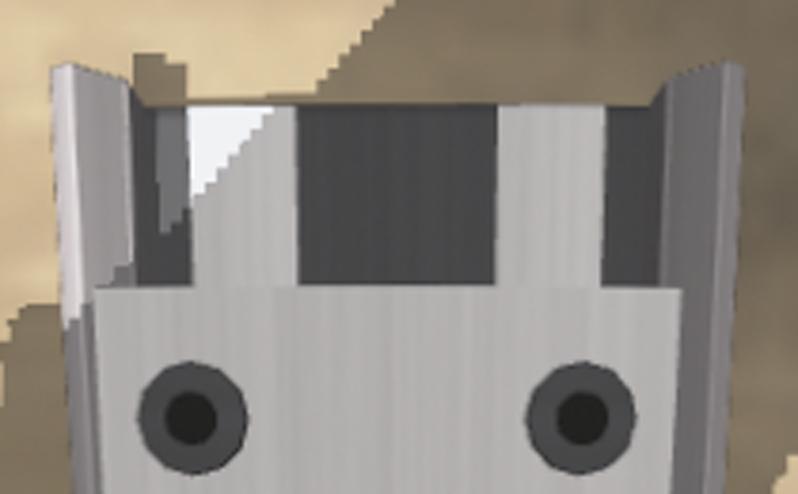

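Request:
arm_command:
  commands:
    - {"tx": 0,"ty": 0.007,"tz": 0.01,"twist": 0}
    - {"tx": 0,"ty": 0.007,"tz": 0.025,"twist": 0}
    - {"tx": 0,"ty": 0.007,"tz": 0.04,"twist": 0}
    - {"tx": 0,"ty": 0.007,"tz": 0.055,"twist": 0}
    - {"tx": 0,"ty": 0.007,"tz": 0.07,"twist": 0}
    - {"tx": 0,"ty": 0.007,"tz": 0.082,"twist": 0}
    - {"tx": 0,"ty": 0.007,"tz": 0.09,"twist": 0}
    - {"tx": 0,"ty": 0.007,"tz": 0.09,"twist": 0}

```text
t: 10.3
eef_pos: [0.4529, 0.1915, 0.0659]
ee_rot: [3.141, 0.001, 0.0]
force: [0.0, 0.5, -3.3]
width: 0.0172
gripper_force: 45.0
```

```bash
python3 - <<'E'
from h import *
im,S=avg(6);print(S.mean(0),S.std(0)); print(get_state()["moment"])
E
```

```text
[ 0.4533  0.1918  0.0666  0.0003 -0.1062  0.0645 -3.9254 10.475 ] [0.0001 0.0001 0.0002 0.     0.213  0.4079 0.822  0.0854]
[-0.0299 -0.0121  0.0021]
```

Request:
arm_command:
  commands:
    - {"tx": 0,"ty": 0,"tz": 0.003,"twist": 0}
    - {"tx": 0,"ty": 0,"tz": 0.006,"twist": 0}
    - {"tx": 0,"ty": 0,"tz": 0.009,"twist": 0}
    - {"tx": 0,"ty": 0,"tz": 0.012,"twist": 0}
    - {"tx": 0,"ty": 0,"tz": 0.015,"twist": 0}
    - {"tx": 0,"ty": 0,"tz": 0.018,"twist": 0}
    - {"tx": 0,"ty": 0,"tz": 0.021,"twist": 0}
    - {"tx": 0,"ty": 0,"tz": 0.021,"twist": 0}

```text
t: 11.27
eef_pos: [0.4532, 0.1918, 0.0616]
ee_rot: [3.142, -0.0, 0.0]
force: [-2.7, -0.4, 1.3]
width: 0.0175
gripper_force: 45.0
```

```bash
python3 - <<'E'
from h import *
im,S=avg(6);print(S.mean(0),S.std(0)); print(get_state()["moment"])
E
```

```text
[ 0.4532  0.1918  0.0615  0.0004 -2.4855 -0.8063  2.6654 11.4417] [0.     0.     0.     0.     0.8063 0.3341 0.8561 0.0854]
[-0.2319  1.081  -0.0394]
```

Request:
arm_command:
  commands:
    - {"tx": 0.004,"ty": 0,"tz": 0,"twist": 0}
    - {"tx": 0.008,"ty": 0,"tz": 0,"twist": 0}
    - {"tx": 0.012,"ty": 0,"tz": 0,"twist": 0}
    - {"tx": 0.016,"ty": 0,"tz": 0,"twist": 0}
    - {"tx": 0.02,"ty": 0,"tz": 0,"twist": 0}
    - {"tx": 0.024,"ty": 0,"tz": 0,"twist": 0}
    - {"tx": 0.028,"ty": 0,"tz": 0,"twist": 0}
    - {"tx": 0.028,"ty": 0,"tz": 0,"twist": 0}

```text
t: 12.23
eef_pos: [0.46, 0.1916, 0.0613]
ee_rot: [3.141, 0.001, 0.0]
force: [-4.1, -0.8, 4.6]
width: 0.0175
gripper_force: 45.0
```

```bash
python3 - <<'E'
from h import *
im,S=avg(4);print(S.mean(0),S.std(0)); print(get_state()["moment"])
E
```

```text
[ 0.46    0.1916  0.0613  0.0002 -4.2503 -0.9416  4.4848 12.3583] [0.     0.     0.     0.     0.3504 0.2236 0.7316 0.0559]
[-0.2991  1.6959 -0.023 ]
```

Request:
arm_command:
  commands:
    - {"tx": 0.002,"ty": 0,"tz": 0,"twist": 0}
    - {"tx": 0.004,"ty": 0,"tz": 0,"twist": 0}
    - {"tx": 0.006,"ty": 0,"tz": 0,"twist": 0}
    - {"tx": 0.008,"ty": 0,"tz": 0,"twist": 0}
    - {"tx": 0.01,"ty": 0,"tz": 0,"twist": 0}
    - {"tx": 0.012,"ty": 0,"tz": 0,"twist": 0}
    - {"tx": 0.012,"ty": 0,"tz": 0,"twist": 0}
    - {"tx": 0.012,"ty": 0,"tz": 0,"twist": 0}

```text
t: 13.1
eef_pos: [0.4633, 0.1918, 0.0611]
ee_rot: [3.142, 0.0, 0.0]
force: [0.3, -0.8, -2.8]
width: 0.0176
gripper_force: 45.0
```

Request:
arm_command:
  commands:
    - {"tx": 0.002,"ty": 0,"tz": 0,"twist": 0}
    - {"tx": 0.004,"ty": 0,"tz": 0,"twist": 0}
    - {"tx": 0.006,"ty": 0,"tz": 0,"twist": 0}
    - {"tx": 0.008,"ty": 0,"tz": 0,"twist": 0}
    - {"tx": 0.008,"ty": 0,"tz": 0,"twist": 0}
    - {"tx": 0.008,"ty": 0,"tz": 0,"twist": 0}
    - {"tx": 0.008,"ty": 0,"tz": 0,"twist": 0}
    - {"tx": 0.008,"ty": 0,"tz": 0,"twist": 0}

```text
t: 13.77
eef_pos: [0.4652, 0.1918, 0.0613]
ee_rot: [3.142, 0.0, 0.0]
force: [-0.0, 0.2, -3.5]
width: 0.0175
gripper_force: 45.0
```

```bash
python3 - <<'E'
from h import *
im,S=avg(3);print(S.mean(0),S.std(0)); print(get_state()["moment"])
E
```

```text
[ 0.4652  0.1918  0.0613  0.0003  0.2078  0.488  -3.4726 13.8667] [0.     0.     0.     0.     0.2512 0.1821 0.3864 0.0408]
[-0.0657 -0.0075  0.0203]
```

Request:
arm_command:
  commands:
    - {"tx": 0.003,"ty": 0,"tz": 0,"twist": 0}
    - {"tx": 0.005,"ty": 0,"tz": 0,"twist": 0}
    - {"tx": 0.005,"ty": 0,"tz": 0.004,"twist": 0}
    - {"tx": 0.005,"ty": 0,"tz": 0.008,"twist": 0}
    - {"tx": 0.005,"ty": 0,"tz": 0.011,"twist": 0}
    - {"tx": 0.005,"ty": 0,"tz": 0.014,"twist": 0}
    - {"tx": 0.005,"ty": 0,"tz": 0.016,"twist": 0}
    - {"tx": 0.005,"ty": 0,"tz": 0.016,"twist": 0}

```text
t: 14.58
eef_pos: [0.4664, 0.1917, 0.0572]
ee_rot: [3.141, 0.0, 0.0]
force: [-0.6, 0.2, -3.9]
width: 0.0174
gripper_force: 45.0
```

```bash
python3 - <<'E'
from h import *
im,S=avg(3);print(S.mean(0),S.std(0)); print(get_state()["moment"])
E
```

```text
[ 0.4664  0.1918  0.0573  0.0003 -0.2992 -0.0799 -4.2879 14.6833] [0.     0.     0.     0.     0.2462 0.4295 0.224  0.0408]
[-0.0363 -0.0268  0.0325]
```

Request:
arm_command:
  commands:
    - {"tx": 0,"ty": 0,"tz": 0.003,"twist": 0}
    - {"tx": 0,"ty": 0,"tz": 0.006,"twist": 0}
    - {"tx": 0,"ty": 0,"tz": 0.009,"twist": 0}
    - {"tx": 0,"ty": 0,"tz": 0.012,"twist": 0}
    - {"tx": 0,"ty": 0,"tz": 0.015,"twist": 0}
    - {"tx": 0,"ty": 0,"tz": 0.015,"twist": 0}
    - {"tx": 0,"ty": 0,"tz": 0.015,"twist": 0}
    - {"tx": 0,"ty": 0,"tz": 0.015,"twist": 0}

```text
t: 15.4
eef_pos: [0.4666, 0.1918, 0.054]
ee_rot: [-3.141, -0.0, 0.0]
force: [-1.7, -1.3, 5.4]
width: 0.0176
gripper_force: 45.0
```

```bash
python3 - <<'E'
from h import *
im,S=avg(3);print(S.mean(0),S.std(0)); print(get_state()["moment"])
E
```

```text
[ 0.4666  0.1918  0.054   0.0005 -2.3974 -0.6432  4.6811 15.5   ] [0.     0.     0.     0.     0.4371 0.2207 0.7478 0.0408]
[-0.3507  0.9302 -0.0133]
```

Request:
arm_command:
  commands:
    - {"tx": 0,"ty": 0,"tz": 0.002,"twist": 0}
    - {"tx": 0,"ty": 0,"tz": 0.004,"twist": 0}
    - {"tx": 0,"ty": 0,"tz": 0.006,"twist": 0}
    - {"tx": 0,"ty": 0,"tz": 0.008,"twist": 0}
    - {"tx": 0,"ty": 0,"tz": 0.01,"twist": 0}
    - {"tx": 0,"ty": 0,"tz": 0.01,"twist": 0}
    - {"tx": 0,"ty": 0,"tz": 0.01,"twist": 0}
    - {"tx": 0,"ty": 0,"tz": 0.01,"twist": 0}

```text
t: 16.22
eef_pos: [0.4667, 0.1919, 0.0518]
ee_rot: [-3.141, -0.001, 0.001]
force: [-4.0, -0.8, 8.8]
width: 0.0178
gripper_force: 45.0
```

```bash
python3 - <<'E'
from h import *
im,S=avg(3);print(S.mean(0),S.std(0)); print(get_state()["moment"])
E
```

```text
[ 0.4667  0.1919  0.0518  0.0006 -3.2225 -0.9896  8.952  16.3167] [0.     0.     0.     0.     0.203  0.3196 0.5695 0.0408]
[-0.4582  1.4346 -0.0066]
```

Request:
arm_command:
  commands:
    - {"tx": 0,"ty": 0,"tz": 0.001,"twist": 0}
    - {"tx": 0,"ty": 0,"tz": 0.002,"twist": 0}
    - {"tx": 0,"ty": 0,"tz": 0.003,"twist": 0}
    - {"tx": 0,"ty": 0,"tz": 0.004,"twist": 0}
    - {"tx": 0,"ty": 0,"tz": 0.004,"twist": 0}
    - {"tx": 0,"ty": 0,"tz": 0.004,"twist": 0}
    - {"tx": 0,"ty": 0,"tz": 0.004,"twist": 0}
    - {"tx": 0,"ty": 0,"tz": 0.004,"twist": 0}
  grip_force: 58

```text
t: 17.03
eef_pos: [0.4666, 0.1918, 0.0516]
ee_rot: [-3.141, -0.001, 0.001]
force: [-7.6, -0.7, 18.5]
width: 0.0177
gripper_force: 58.0
```

```bash
python3 - <<'E'
from h import *
im,S=avg(3);print(S.mean(0),S.std(0)); print(get_state()["moment"])
E
```

```text
[ 0.4666  0.1918  0.0516  0.0009 -7.658  -1.6668 19.0503 17.1333] [0.     0.     0.     0.     0.3212 0.9034 0.4129 0.0408]
[-0.6807  2.9536 -0.0132]
```

Request:
arm_command:
  commands:
    - {"tx": -0.001,"ty": 0,"tz": 0,"twist": 0}
    - {"tx": -0.002,"ty": 0,"tz": 0,"twist": 0}
    - {"tx": -0.002,"ty": 0,"tz": 0,"twist": 0}
    - {"tx": -0.002,"ty": 0,"tz": 0,"twist": 0}
    - {"tx": -0.002,"ty": 0,"tz": 0,"twist": 0}
    - {"tx": -0.002,"ty": 0,"tz": 0,"twist": 0}
    - {"tx": -0.002,"ty": 0,"tz": 0,"twist": 0}
    - {"tx": -0.002,"ty": 0,"tz": 0,"twist": 0}

```text
t: 17.85
eef_pos: [0.4666, 0.1918, 0.0515]
ee_rot: [-3.141, -0.001, 0.001]
force: [-3.4, -3.1, 16.5]
width: 0.0174
gripper_force: 58.0
```

```bash
python3 - <<'E'
from h import *
im,S=avg(4);print(S.mean(0),S.std(0)); print(get_state()["moment"],get_state()["ee_rot"])
cv2.imwrite("pics/w7.png",im[:,:,::-1])
E
```

```text
[ 0.4666  0.1918  0.0516  0.001  -5.0378 -2.9319 16.8912 17.975 ] [0.     0.     0.     0.     0.3859 0.4766 0.1199 0.0559]
[-1.0971  1.8631  0.0052] [-3.1412 -0.0015  0.001 ]
```

View pics/w7.png

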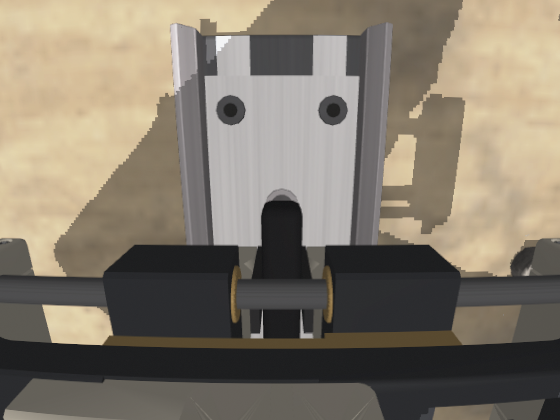

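The picture shows the plate lying between the strips: front edge at row 76, columns 206 to 359, with even gaps. The bushes sit at the same pixels as when I gripped it, so nothing has slipped. The height is 9.8 mm below the riding height, and the arm is pushing down with 17 N against a hard stop.

```bash
python3 -c "
from station import *
print(job_done())"
```

```text
the job is handed in; nothing more can be done
None
```

The job is handed in: the drill plate rode on the pins, dropped over them when slid, and is held flush on the base with about 17 N while still gripped by the handle.

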